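# Unfold the heel press's crank handle and wind the pad down onto the sole

### The job

The glued sole on the upturned shoe last in the press needs pressure at the heel. Swing the handwheel's folding handle fully upright, then crank the wheel clockwise by it until the pad presses on the sole with about 60 N, never over 120 N: the gap to the sole is not known, so judge it by how much heavier the crank gets. Leave the handle upright and the last and the other things on the bench where they are.

Things in the scene. Friction and masses are not known exactly. Their poses are not given: they have to be found in the camera images.
- press: Green heel press, fixed. Origin: underside, below the screw axis; z up, x to the toe end of its bed (270 x 260 x 20 mm). Two posts at y = +-105 mm carry a cross-beam, top 195 mm up; above it a level dark handwheel, 156 mm across, 10 mm thick, top face 225 mm above the bench. The wheel stays at that height as it turns; only its folding handle stands above it.
- wheel_axis (a point): Point on the handwheel's vertical axis, at its top face (225 mm above the bench). Turning the wheel clockwise seen from above lowers the pad.
- handle_hinge (a point): Hinge of the folding handle: 65 mm from the wheel axis, 18 mm above the wheel's top face, between two steel lugs (32 mm over all along the pin); goes round with the wheel. The pin is level and tangential to the wheel.
- handle_end (a point): Free end of the handle, on its centre line, 62 mm from the hinge. Folded, the handle lies level 18 mm above the wheel's top face, pointing from the hinge in over the axis. A dark wooden grip, 18 mm square, covers it from 12 to 62 mm from the hinge and spins freely about the handle's length, so it can be held while the wheel turns.
- handle (a joint): Fold angle of the handle, rad: 0 folded flat over the wheel, 1.57 upright against its stop. The hinge is stiff (about 0.2 N m either way, 4 N at 50 mm); the handle stays where it is left.
- crank (a joint): Angle of the wheel, rad, growing clockwise from above; at 0 the hinge lies on the press's +x side. Starts at -0.7 to 0.7, stops at -1.2 and 9. 1 rad lowers screw and pad 5 mm. Self-locking: turning it free takes about 0.55 N m (8.5 N at the handle), each 10 N on the pad adds 0.05 N m (0.77 N at the handle); stays where it is left.
- press_screw: Steel screw with the stem and round sprung pad (50 mm across) it carries, on the wheel's axis. Origin: lower end of the screw, 158 mm above the bench at crank 0. The stem's length differs each time and is not measured: at crank 0 the pad is 10 to 28 mm above the sole. On touching, the pad presses with 10 N, then 20 N more for each mm (10 N for each 0.1 rad of the wheel).
- last: Wooden shoe last, sole up, loose on the press's bed, heel under the pad, toe to the press's +x side. About 210 mm long, 85 mm wide, 85 mm high to the flat black rubber sole on top. Origin: underside, below the middle of the heel (65 mm across); x to the toe.
- lifts: Bystander: stack of two black rubber heel lifts, 52 mm across, 14 mm high, on the press's bed. Origin: its underside or middle.
- tin: Bystander: small steel tin, 42 mm across, 28 mm high, on the press's bed. Origin: its underside or middle.
- spool: Bystander: dark cone of thread, 110 mm across, 165 mm high. Origin: its underside or middle.
- hammer: Bystander: hammer with a wooden handle, about 260 mm long, lying down. Origin: its underside or middle.
- jar: Bystander: amber glass jar with a steel lid, 72 mm across, 90 mm high. Origin: its underside or middle.
- rivet_tray: Bystander: long wooden tray of rivets, 100 x 260 x 28 mm. Origin: its underside or middle.
- pincers: Bystander: pincers with red grips, 160 mm long, lying down. Origin: its underside or middle.
Not all that is in view belongs to the job. Leave any pink or turquoise look-alike of the last alone.

How it is judged:
By the outcome, as a careful person would: the job done as asked, in the order asked, and still so for the second after the job is handed in, with the robot touching nothing.
It also fails if it takes over 72 s, if anything falls off the work surface, if the arm or the gripper's body presses on something with over 40 N, if the wrist force passes 120 N, or if a joint passes its speed limit or range.

### The arm

A 6-joint arm with a two-finger parallel gripper is mounted at the origin on the work surface. World frame = base frame: x ahead of the robot, y to its left, z up, the work surface at z = 0. Lengths are in m, angles in rad, forces in N, time in s.
With the tool pointing down it reaches from about 0.35 to 0.975 m from the base axis. Payload 4.9 kg.
Tool frame: the origin (TCP) lies at the very end of the fingers, on their centre line; the grasp point (between the pads) lies 19 mm behind it; z points along the fingers, y is the line along which they close (so a half turn about z gives the same grasp; the last joint's range is limited). The gripper opens to 85 mm and grips with 20 to 120 N. Pads are 22 mm wide; open, the fingers measure 114 mm over their backs; the gripper's body (76 mm by 85 mm) begins 54 mm behind the grasp point. The pads swing forward as they close: fully open they stand 13 mm farther back than shut.
Start: joints at [1.088, 0.053, 1.613, -0, 1.476, -0.119], TCP at [0.222, 0.584, 0.231] pointing down, gripper open.
Joint ranges: [-3.01, 3.01], [-1.01, 2.22], [0.06, 2.58], [-1.02, 4.17], [0.09, 2.62], [-3.14, 3.14]. Speed limits (rad/s): [2.57, 2.57, 3.14, 3.14, 3.14, 3.14].

### API

Orientations are given as a unit quaternion [w, x, y, z].
In Python, from plant import manip gives the robot as it stands.
- The arm moves only by the tool play_rows, never from a script. Its argument "series" is a list that holds one entry, the list of rows, each a list of 7 numbers: the shift along the world's x, y, z in m, then the turn, a rotation vector about the world's x, y, z in degrees, then the opening, from 0 (shut) to 1 (fully open). In form: [[[dx, dy, dz, rx, ry, rz, grip], ...]]. A call has 1 to 10 rows; each row shifts and turns the commanded pose from where the row before left it; what a row does not reach is not made up. A row lasts 1/10 s, in which the tool goes at most 50 mm and 8.59 degrees, less where a joint would pass 70% of its speed; a pose out of reach is approached as far as the arm can. A call with a gripper value outside its range is refused whole. The fingers move at their own pace and stop on an object; the grip force is fixed at half the most. Time passes only in rows, so rows that do not move let the fingers close. It gives the time, the measured TCP pose, the force, the opening and the grip force at its end, in the units of the state.
- manip.state(): the state, without advancing time (a new reading comes with each control period).
- manip.grab_frame(name): name is "side" or "top" or "wrist"; returns a dict with "frame" (400x640x3 uint8, blue, green, red), "mtx" (3x3 intrinsics, pixels), "R" (3x3) and "t" (3): a world point X has camera coordinates R X + t. Camera axes: x right, y down, z forward; pixel columns grow to the right and rows downward; lengths in m; the calibration is good to about 2 mm. A picture is of the moment at which its call begins. There is no depth.
- manip.job_done(): hands the job in; it is judged then, once.
The state is a dict: "time": time; "joint_pos": joint angles; "joint_vel": joint speeds; "joint_efforts": joint torques, N m; "tool_pos": TCP position; "tool_rot": TCP orientation; "contact_force": force on the tool from outside, world axes, zero at the start; "ft_torque": the same for the moment, N m; "gripper_width": opening from 0.0 (shut) to 1.0 (fully open); "grasp_force": force on a finger pad.
Only numpy, scipy, OpenCV 4.12 (cv2) and the standard library are available. Lean on these libraries where they do the work, as an engineer would, in place of code of your own. Each camera call takes 0.05 s, during which the arm holds its last target. There are 200 camera calls.

## Working session

There is one attempt and no reset: what is moved stays moved. The work goes in short steps, Python scripts to look and compute and a tool call to move; the robot and the scene stay as the last step left them, time stands still between calls to the robot, and variables do not carry over. Pictures are saved under pics/ and viewed, at most 10 in all, crops included, and the job is handed in when it is done.

Besides the shell and the picture viewer there is one more tool, called after "Request:" as name(argument=value, ...) on one line, values as JSON. play_rows: Moves the arm, as the interface text tells. Its arguments: {"type":"object","properties":{"series":{"type":"array"}},"required":["series"]}

```bash
mkdir -p pics; ls
cat > h.py <<'E'
import cv2,numpy as np
from plant import manip
def grab(n,fn):
    d=manip.grab_frame(n); cv2.imwrite('pics/'+fn,d['frame']); np.savez('pics/'+fn[:-4],**d); return d
def ray(d,u,v):
    R=np.array(d['R']);t=np.array(d['t']).ravel();K=np.array(d['mtx'])
    return -R.T@t, R.T@np.linalg.solve(K,[u,v,1.])
def onz(d,u,v,z):
    c,r=ray(d,u,v); return c+r*(z-c[2])/r[2]
def proj(d,X):
    p=np.array(d['mtx'])@(np.array(d['R'])@np.array(X)+np.array(d['t']).ravel()); return p[:2]/p[2]
E
python3 - <<'E'
from h import *
a=grab('top','top1.png');b=grab('side','side1.png')
for d in(a,b): print(ray(d,320,200))
print(manip.state())
E
```

```text
pics
(array([ 0.18941568, -0.02197042,  1.70924832]), array([ 0.17706503, -0.0035405 , -0.98428699]))
(array([-0.00889826, -1.0900966 ,  1.10800659]), array([ 0.300577  ,  0.70914167, -0.63778868]))
{'time': 0.1, 'joint_pos': array([ 1.08800315e+00,  5.32934771e-02,  1.61416887e+00,  2.23729587e-05,
        1.47597715e+00, -1.18959107e-01]), 'joint_vel': array([-0.0004905 , -0.00311944, -0.00257109, -0.00014681,  0.0015034 ,
        0.00154912]), 'joint_efforts': array([-4.82281339e-04, -3.94905210e+01, -3.71363175e+01, -1.22148722e-04,
        3.95400086e-03, -6.83855234e-06]), 'tool_pos': array([0.22211974, 0.58359759, 0.23017704]), 'tool_rot': array([-2.84297714e-04,  1.80916280e-01,  9.83498066e-01, -8.78639373e-04]), 'contact_force': array([ 1.0256367 , -0.50003484, -0.15943935]), 'ft_torque': array([ 0.0594546 , -0.01128313, -0.00304338]), 'grasp_force': 0.0, 'gripper_width': 0.9968740704894654}
```

View pics/top1.png

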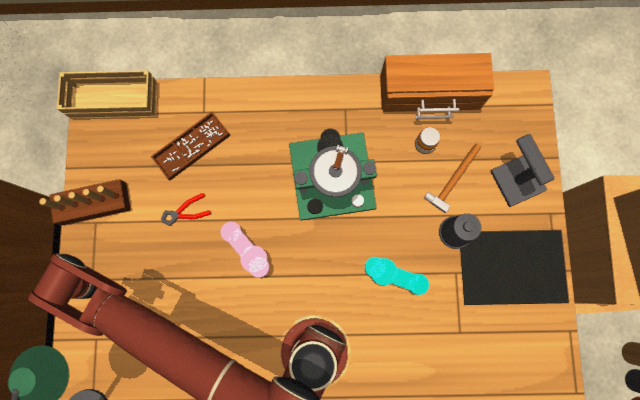

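View pics/side1.png

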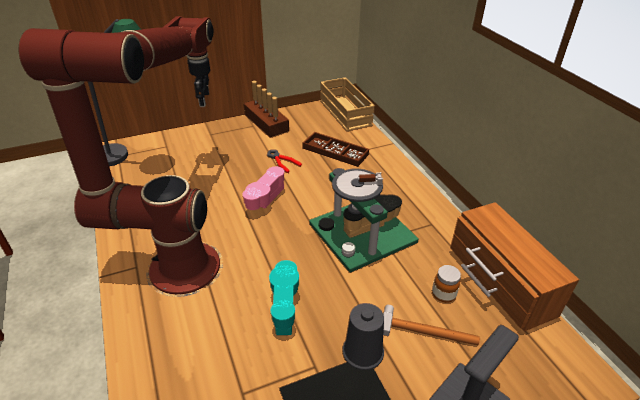

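The top view shows the press at about (335,172), with the handle's hinge at about (341,150) and its grip pointing to about (336,170). The toe of the last is up at (330,137). The side view shows the wheel at (358,184). Next I enlarge both.

Run:
```python
from h import *
a=cv2.imread('pics/top1.png')[125:225,280:390];b=cv2.imread('pics/side1.png')[155:255,305:415]
f=lambda x:cv2.resize(x,(400,364),interpolation=cv2.INTER_CUBIC)
cv2.imwrite('pics/z1.png',np.hstack([f(a),f(b)]))
d=np.load('pics/top1.npz')
im=d['frame'];hsv=cv2.cvtColor(im,cv2.COLOR_BGR2HSV)
# wheel: light grey blob
m=((hsv[...,1]<40)&(hsv[...,2]>150)).astype(np.uint8)*255
mm=np.zeros_like(m);mm[130:215,295:380]=m[130:215,295:380]
n,l,s,c=cv2.connectedComponentsWithStats(mm)
for i in range(1,n):
    if s[i,4]>20: print(s[i],c[i])
i=1+np.argmax(s[1:,4]); cs=cv2.findContours((l==i).astype(np.uint8),0,1)[0]
e=cv2.fitEllipse(cv2.convexHull(cs[0]));print(e,onz(d,*e[0],.225))
g=cv2.inRange(hsv,(60,60,40),(90,255,200)); g[:, :280]=0;g[:,390:]=0;g[:120]=0;g[225:]=0
r=cv2.minAreaRect(cv2.findNonZero(g)); print(r)
bx=cv2.boxPoints(r)
for p in bx: print(p,onz(d,*p,.02))
```

```text
[336 145  12   7  42] [341.85714286 148.42857143]
[ 314  150   43   42 1202] [334.71547421 171.97920133]
[352 195  12  12 100] [358.06 200.59]
((335.0339050292969, 170.7706298828125), (41.944580078125, 43.40744400024414), 97.62799072265625) [ 0.54381678 -0.07387101  0.225     ]
((334.5469665527344, 175.56710815429688), (77.19450378417969, 81.07804107666016), 81.57302856445312)
[288.78925 143.32751] [0.69264919 0.07465571 0.02      ]
[368.99194 131.44562] [ 0.72873709 -0.20110815  0.02      ]
[380.3047 207.8067] [ 0.46261866 -0.22868696  0.02      ]
[300.102  219.6886] [0.42807724 0.03959443 0.02      ]
```

View pics/z1.png

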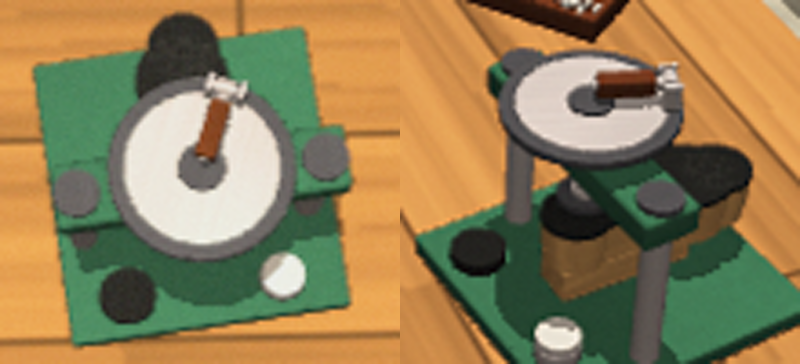

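The enlarged crop shows the wheel centre at about (335.4,171.2) full-frame, the lugs around (342,150) and the grip middle around (338.5,160.7).

Run:
```python
from h import *
d=np.load('pics/top1.npz')
A=onz(d,335.4,171.0,.225);H=onz(d,342,150.2,.243);G=onz(d,338.5,160.7,.243)
for q in(H,G): print(q,np.hypot(*(q-A)[:2]),np.degrees(np.arctan2(*(q-A)[1::-1])))
s=np.load('pics/side1.npz')
print(A,proj(s,A),proj(s,H),proj(s,G))
```

```text
[ 0.60157405 -0.09548693  0.243     ] 0.061985453205496636 -19.35775685086888
[ 0.5697828 -0.0842561  0.243    ] 0.028268876243130518 -19.239762287493967
[ 0.5430928  -0.07494088  0.225     ] [357.09344465 182.71934465] [377.86751579 177.3760754 ] [366.75888275 177.68982611]
```

Request:
play_rows(series=[[[0.01, -0.01, 0.04, 0, 0, 0, 1], [0.02, -0.03, 0.03, 0, 0, 0, 1], [0.025, -0.04, 0.015, 0, 0, 0, 1], [0.025, -0.04, 0.015, 0, 0, 0, 1], [0.025, -0.04, 0.015, 0, 0, 0, 1], [0.025, -0.04, 0.015, 0, 0, 0, 1], [0.025, -0.04, 0.015, 0, 0, 0, 1], [0.025, -0.04, 0.015, 0, 0, 0, 1], [0.02, -0.045, 0.01, 0, 0, 0, 1], [0.02, -0.045, 0.01, 0, 0, 0, 1]]])

```text
time: 1.1
tool_pos: [0.4426, 0.2127, 0.4114]
tool_rot: [-0.0, 0.181, 0.984, -0.0]
contact_force: [0.4, 0.2, -0.1]
gripper_width: 1.004
grasp_force: 0.0
```

Request:
play_rows(series=[[[0.015, -0.04, 0, 0, 0, 0, 1], [0.015, -0.04, 0, 0, 0, 0, 1], [0.015, -0.04, 0, 0, 0, 0, 1], [0.015, -0.04, 0, 0, 0, 0, 1], [0.015, -0.04, 0, 0, 0, 0, 1], [0.015, -0.04, 0, 0, 0, 0, 1], [0.015, -0.04, 0, 0, 0, 0, 1], [0.012, -0.02, 0, 0, 0, 0.7, 1], [0, 0, 0, 0, 0, 0.7, 1], [0, 0, 0, 0, 0, 0, 1]]])

```text
time: 2.1
tool_pos: [0.559, -0.0856, 0.4104]
tool_rot: [-0.001, 0.169, 0.986, 0.0]
contact_force: [0.8, 0.4, -1.0]
gripper_width: 0.999
grasp_force: 0.0
```

Run:
```python
from h import *
d=grab('wrist','w1.png'); print(ray(d,320,200))
for q in ([.5431,-.0749,.225],[.6044,-.0965,.243],[.5698,-.0843,.243]): print(proj(d,q))
```

```text
(array([ 0.48255022, -0.05905761,  0.55359666]), array([ 0.29424297, -0.10735576, -0.94969052]))
[325.77953291 159.87589511]
[325.78488519 221.52826064]
[325.93267976 189.48496657]
```

View pics/w1.png

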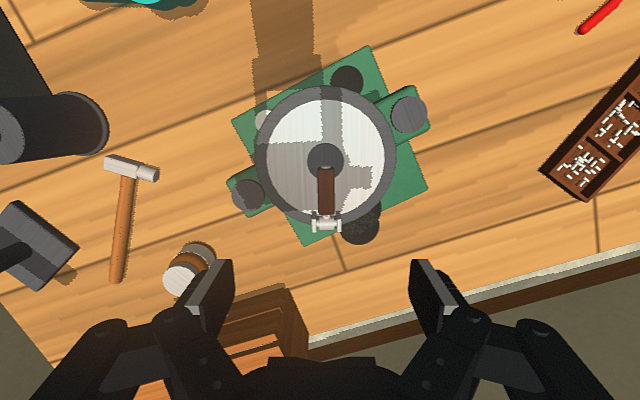

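The wrist view shows the hinge at (326,222), within a pixel of the prediction. The hub is at (325,157) and the grip lies between them. I'll descend with the pads straddling the grip.

Request:
play_rows(series=[[[0.008, 0.0024, -0.03, 0, 0, 0, 1], [0, 0, -0.04, 0, 0, 0, 1], [0, 0, -0.04, 0, 0, 0, 1], [0, 0, -0.035, 0, 0, 0, 0.7], [0, 0, -0.02, 0, 0, 0, 0.5], [0, 0, -0.009, 0, 0, 0, 0.45], [0, 0, 0, 0, 0, 0, 0.4], [0, 0, 0, 0, 0, 0, 0.4]]])

```text
time: 2.95
tool_pos: [0.5678, -0.0827, 0.239]
tool_rot: [0.001, 0.168, 0.986, -0.0]
contact_force: [0.1, 0.1, -0.6]
gripper_width: 0.401
grasp_force: 0.0
```

Run:
```python
from h import *
s=manip.state();print(s['tool_pos'],s['contact_force'],s['gripper_width'])
d=grab('wrist','w2.png');cv2.imwrite('pics/w2c.png',d['frame'])
H=[.6044,-.0965,.243]
print(proj(d,H),proj(d,s['tool_pos']))
```

```text
[ 0.56784539 -0.08271976  0.23900615] [ 0.05243961  0.10011964 -0.64645224] 0.4014287345606456
[320.23373555 325.94999707] [321.83330941 260.43373154]
```

View pics/w2.png

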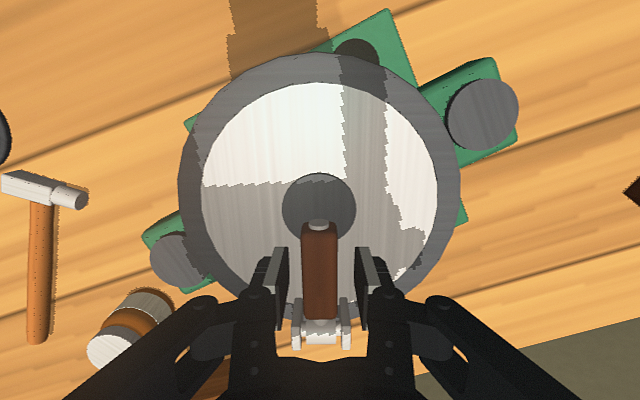

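The grip is centred between the pads, at column 320, with the lugs below at (322,330). I'll close on it.

Request:
play_rows(series=[[[0, 0, -0.003, 0, 0, 0, 0.3], [0, 0, 0, 0, 0, 0, 0], [0, 0, 0, 0, 0, 0, 0], [0, 0, 0, 0, 0, 0, 0], [0, 0, 0, 0, 0, 0, 0]]])

```text
time: 3.5
tool_pos: [0.5677, -0.0834, 0.2355]
tool_rot: [0.001, 0.169, 0.986, -0.0]
contact_force: [-1.1, -0.5, 6.0]
gripper_width: 0.193
grasp_force: 59.8
```

```bash
cat > arc.py <<'E'
# per-step shifts for rotating TCP about the hinge with tool rotating along
from h import *
import sys
from scipy.spatial.transform import Rotation as Ro
H=np.array([.6044,-.0965,.243]);u=np.array([.943,-.332,0])
ax=np.cross(-u,[0,0,1]); print('axis',ax)
p=manip.state()['tool_pos'];step=5
for i in range(10):
    q=H+Ro.from_rotvec(np.radians(step)*ax).apply(p-H); print(np.round(q-p,4),np.round(step*ax,2)); p=q
E
python3 arc.py
```

```text
axis [ 0.332  0.943 -0.   ]
[-0.0005  0.0002  0.0034] [ 1.66  4.72 -0.  ]
[-0.0002  0.0001  0.0035] [ 1.66  4.72 -0.  ]
[ 0.0001 -0.      0.0035] [ 1.66  4.72 -0.  ]
[ 0.0004 -0.0001  0.0034] [ 1.66  4.72 -0.  ]
[ 0.0007 -0.0002  0.0034] [ 1.66  4.72 -0.  ]
[ 0.0009 -0.0003  0.0033] [ 1.66  4.72 -0.  ]
[ 0.0012 -0.0004  0.0032] [ 1.66  4.72 -0.  ]
[ 0.0015 -0.0005  0.0031] [ 1.66  4.72 -0.  ]
[ 0.0017 -0.0006  0.0029] [ 1.66  4.72 -0.  ]
[ 0.0019 -0.0007  0.0028] [ 1.66  4.72 -0.  ]
```

Request:
play_rows(series=[[[-0.0005, 0.0002, 0.0034, 1.66, 4.72, 0, 0], [-0.0002, 0.0001, 0.0035, 1.66, 4.72, 0, 0], [0.0001, 0, 0.0035, 1.66, 4.72, 0, 0], [0.0004, -0.0001, 0.0034, 1.66, 4.72, 0, 0], [0, 0, 0, 0, 0, 0, 0]]])

```text
time: 4.0
tool_pos: [0.5675, -0.0833, 0.2494]
tool_rot: [-0.173, 0.166, 0.97, 0.03]
contact_force: [-4.8, -0.5, 8.4]
gripper_width: 0.197
grasp_force: 60.0
```

Forces are fine, so I continue the arc.

Request:
play_rows(series=[[[0.0007, -0.0002, 0.0034, 1.66, 4.72, 0, 0], [0.0009, -0.0003, 0.0033, 1.66, 4.72, 0, 0], [0.0012, -0.0004, 0.0032, 1.66, 4.72, 0, 0], [0.0015, -0.0005, 0.0031, 1.66, 4.72, 0, 0], [0.0017, -0.0006, 0.0029, 1.66, 4.72, 0, 0], [0.0019, -0.0007, 0.0028, 1.66, 4.72, 0, 0], [0, 0, 0, 0, 0, 0, 0]]])

```text
time: 4.7
tool_pos: [0.5754, -0.0859, 0.2682]
tool_rot: [-0.419, 0.153, 0.892, 0.072]
contact_force: [-2.9, 0.6, 6.5]
gripper_width: 0.194
grasp_force: 59.7
```

```bash
python3 - <<'E'
from h import *
s=manip.state();print(s['joint_pos'],s['contact_force'])
E
python3 arc.py
```

```text
[-0.29328007  0.48004786  1.21330191  0.04853212  2.32525334 -1.50795191] [-2.87800233  0.59251208  6.47294418]
axis [ 0.332  0.943 -0.   ]
[ 0.0022 -0.0008  0.0026] [ 1.66  4.72 -0.  ]
[ 0.0024 -0.0008  0.0024] [ 1.66  4.72 -0.  ]
[ 0.0026 -0.0009  0.0022] [ 1.66  4.72 -0.  ]
[ 0.0027 -0.001   0.0019] [ 1.66  4.72 -0.  ]
[ 0.0029 -0.001   0.0016] [ 1.66  4.72 -0.  ]
[ 0.003  -0.0011  0.0014] [ 1.66  4.72 -0.  ]
[ 0.0031 -0.0011  0.0011] [ 1.66  4.72 -0.  ]
[ 0.0032 -0.0011  0.0008] [ 1.66  4.72 -0.  ]
[ 0.0032 -0.0011  0.0005] [ 1.66  4.72 -0.  ]
[ 0.0033 -0.0012  0.0002] [ 1.66  4.72 -0.  ]
```

Request:
play_rows(series=[[[0.0022, -0.0008, 0.0026, 1.66, 4.72, 0, 0], [0.0024, -0.0008, 0.0024, 1.66, 4.72, 0, 0], [0, 0, 0, 0, 0, 0, 0.4], [0, 0, 0, 0, 0, 0, 0.5], [0, 0, 0, 0, 0, 0, 0.5], [0.018, -0.006, 0.012, 0, 0, 0, 0.5], [0.018, -0.006, 0.015, 0, 0, 0, 0.5], [0.015, -0.005, 0.02, 0, 0, 0, 0.5], [0, 0, 0.05, 0, 0, 0, 0.3], [0, 0, 0.04, 0, 0, 0, 0]]])

```text
time: 5.7
tool_pos: [0.6111, -0.0981, 0.3788]
tool_rot: [-0.472, 0.15, 0.865, 0.083]
contact_force: [-0.1, -0.8, 1.4]
gripper_width: 0.168
grasp_force: 0.0
```

Request:
play_rows(series=[[[-0.012, 0.004, 0.01, -2.66, -7.55, 0, 0], [-0.012, 0.004, 0.01, -2.66, -7.55, 0, 0], [-0.012, 0.004, 0, -2.66, -7.55, 0, 0], [-0.012, 0.004, 0, -2.66, -7.55, 0, 0], [-0.012, 0.004, 0, -2.66, -7.55, 0, 0], [-0.012, 0.004, 0, -2.66, -7.55, 0, 0], [-0.012, 0.004, 0, -2.66, -7.55, 0, 0], [-0.006, 0.002, 0, -1.33, -3.8, 0, 0], [0, 0, 0, 0, 0, 0, 0], [0, 0, 0, 0, 0, 0, 0]]])

```text
time: 6.7
tool_pos: [0.5204, -0.0678, 0.3981]
tool_rot: [0.024, 0.169, 0.985, -0.001]
contact_force: [1.2, 0.2, 0.2]
gripper_width: 0.002
grasp_force: 0.0
```

Run:
```python
from h import *
d=grab('wrist','w3.png')
print(manip.state()['tool_pos'])
H=np.array([.6044,-.0965,.243]);u=np.array([.943,-.332,0])
for a in(50,60,70): print(a,proj(d,H+.062*(-u*np.cos(np.radians(a))+np.array([0,0,np.sin(np.radians(a))]))),proj(d,H))
```

```text
[ 0.52091304 -0.06808055  0.39749583]
50 [321.74948017 242.50196561] [321.40259507 253.26087138]
60 [321.79857621 254.43501501] [321.40259507 253.26087138]
70 [321.83353056 266.46808425] [321.40259507 253.26087138]
```

View pics/w3.png

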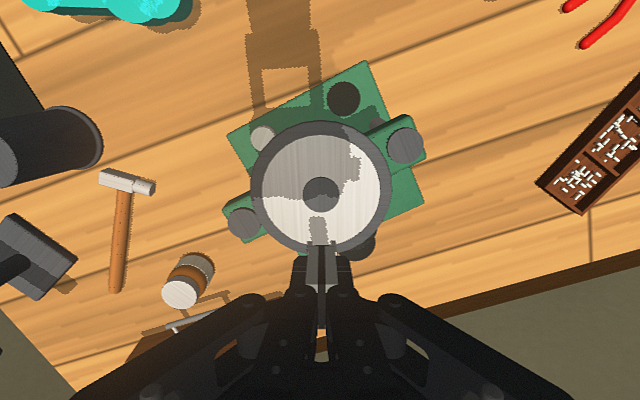

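The raised handle is hidden behind the shut fingers at column 321, and the wheel's inner half below them is free. I'll descend over the axis and push outward.

Request:
play_rows(series=[[[0.009, -0.003, -0.03, 0.9, 2.55, 0, 0], [0, 0, -0.04, 0, 0, 0, 0], [0, 0, -0.035, 0, 0, 0, 0], [0, 0, -0.018, 0, 0, 0, 0], [0, 0, 0, 0, 0, 0, 0], [0.0094, -0.0033, 0, 0, 0, 0, 0], [0.0094, -0.0033, 0, 0, 0, 0, 0], [0, 0, 0, 0, 0, 0, 0]]])

```text
time: 7.55
tool_pos: [0.5507, -0.0785, 0.2762]
tool_rot: [0.001, 0.169, 0.986, 0.003]
contact_force: [-0.7, 0.3, 0.9]
gripper_width: 0.001
grasp_force: 0.0
```

Request:
play_rows(series=[[[0.0047, -0.0017, 0, 0, 0, 0, 0], [0.0047, -0.0017, 0, 0, 0, 0, 0], [0.0047, -0.0017, 0, 0, 0, 0, 0], [0.0038, -0.0013, 0, 0, 0, 0, 0], [0, 0, 0, 0, 0, 0, 0]]])

```text
time: 8.05
tool_pos: [0.5662, -0.0838, 0.2755]
tool_rot: [-0.001, 0.169, 0.986, 0.003]
contact_force: [-3.2, 1.8, 3.1]
gripper_width: -0.002
grasp_force: 2.2
```

Request:
play_rows(series=[[[0.0038, -0.0013, 0, 0, 0, 0, 0], [0.0038, -0.0013, 0, 0, 0, 0, 0], [0, 0, 0, 0, 0, 0, 0]]])

```text
time: 8.35
tool_pos: [0.5741, -0.0864, 0.2752]
tool_rot: [-0.0, 0.169, 0.986, 0.003]
contact_force: [-4.4, 0.9, 2.3]
gripper_width: 0.002
grasp_force: 1.7
```

Request:
play_rows(series=[[[0.0038, -0.0013, 0, 0, 0, 0, 0], [0.0028, -0.001, 0, 0, 0, 0, 0], [0, 0, 0, 0, 0, 0, 0]]])

```text
time: 8.65
tool_pos: [0.581, -0.089, 0.2744]
tool_rot: [-0.0, 0.169, 0.986, 0.003]
contact_force: [-3.0, 1.1, 1.6]
gripper_width: 0.003
grasp_force: 1.2
```

Request:
play_rows(series=[[[0.0019, -0.0007, 0, 0, 0, 0, 0], [0.001, -0.0003, 0, 0, 0, 0, 0], [0, 0, 0, 0, 0, 0, 0]]])

```text
time: 8.95
tool_pos: [0.5837, -0.09, 0.2743]
tool_rot: [-0.0, 0.169, 0.986, 0.003]
contact_force: [-3.3, 1.2, 1.1]
gripper_width: 0.001
grasp_force: 1.6
```

Request:
play_rows(series=[[[0.0019, -0.0007, 0, 0, 0, 0, 0], [0.001, -0.0003, 0, 0, 0, 0, 0], [0, 0, 0, 0, 0, 0, 0]]])

```text
time: 9.25
tool_pos: [0.5864, -0.0908, 0.2744]
tool_rot: [-0.0, 0.169, 0.986, 0.003]
contact_force: [-4.5, 1.9, 3.1]
gripper_width: -0.001
grasp_force: 2.4
```

Request:
play_rows(series=[[[0.0019, -0.0007, 0, 0, 0, 0, 0], [0, 0, 0, 0, 0, 0, 0]]])

```text
time: 9.45
tool_pos: [0.5868, -0.0909, 0.2745]
tool_rot: [-0.003, 0.169, 0.986, 0.003]
contact_force: [-10.8, 3.1, 6.2]
gripper_width: -0.002
grasp_force: 5.8
```

Request:
play_rows(series=[[[0.0019, -0.0007, 0, 0, 0, 0, 0], [0, 0, 0, 0, 0, 0, 0]]])

```text
time: 9.65
tool_pos: [0.5872, -0.0911, 0.2746]
tool_rot: [-0.005, 0.169, 0.986, 0.003]
contact_force: [-16.9, 5.5, 9.2]
gripper_width: -0.0
grasp_force: 9.1
```

The force rose to 17 N with no motion, so the handle is against its stop and upright. I'll back off and come over the top.

Request:
play_rows(series=[[[-0.015, 0.0053, 0, 0, 0, 0, 0], [-0.005, 0.0017, 0.02, 0, 0, 0, 0], [0, 0, 0.04, 0, 0, 0, 0.3], [0, 0, 0.04, 0, 0, 0, 0.5], [0, 0, 0, 0, 0, 0, 0.5], [0, 0, 0, 0, 0, 0, 0.5]]])

```text
time: 10.25
tool_pos: [0.5713, -0.0858, 0.3756]
tool_rot: [0.002, 0.169, 0.986, 0.002]
contact_force: [1.3, 0.5, -0.3]
gripper_width: 0.502
grasp_force: 0.0
```

Run:
```python
from h import *
d=grab('wrist','w4.png'); a=grab('top','top2.png');b=grab('side','side2.png')
s=manip.state();print(s['tool_pos'],s['contact_force'])
H=np.array([.6044,-.0965,.243])
for z in(0,.062): print(proj(d,H+[0,0,z]),proj(b,H+[0,0,z]))
f=lambda x:cv2.resize(x,(400,364),interpolation=cv2.INTER_CUBIC)
cv2.imwrite('pics/z2.png',np.hstack([f(d['frame'][160:342,220:420]),f(b['frame'][155:255,305:415])]))
```

```text
[ 0.57002026 -0.0853437   0.37201151] [-0.21587482 -0.71522186  0.47195405]
[321.69693082 223.39498699] [378.85605544 177.35094487]
[322.28252002 254.18682057] [380.65795986 160.43443641]
```

View pics/z2.png

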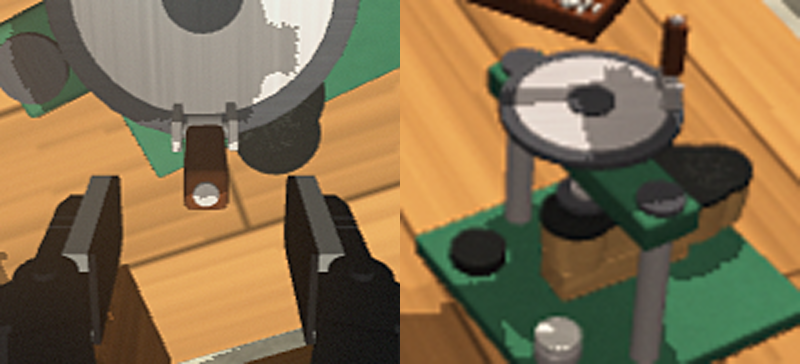

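The handle is upright: its end appears at (322,257), 3 px from the prediction, and the side view also shows the grip vertical. I'll grasp it from above.

Request:
play_rows(series=[[[0.018, -0.006, 0, 0, 0, 0, 0.5], [0.0175, -0.0057, 0, 0, 0, 0, 0.5], [0, 0, -0.03, 0, 0, 0, 0.5], [0, 0, -0.04, 0, 0, 0, 0.5], [0, 0, -0.034, 0, 0, 0, 0.5], [0, 0, 0, 0, 0, 0, 0.2], [0, 0, 0, 0, 0, 0, 0], [0, 0, 0, 0, 0, 0, 0], [0, 0, 0, 0, 0, 0, 0], [0, 0, 0, 0, 0, 0, 0]]])

```text
time: 11.4
tool_pos: [0.6047, -0.0964, 0.2679]
tool_rot: [-0.003, 0.169, 0.986, 0.003]
contact_force: [-0.3, 3.3, -19.1]
gripper_width: 0.201
grasp_force: 61.6
```

```bash
cat > crank.py <<'E'
from h import *
import sys
A=np.array([.5442,-.0754]);R=.066
def tan():
    s=manip.state();p=s['tool_pos'][:2]-A;f=s['contact_force'][:2]
    th=np.arctan2(p[1],p[0]);r=np.array([np.cos(th),np.sin(th)]);t=np.array([np.sin(th),-np.cos(th)])
    print('t',s['time'],'crank~',7.5/57.3-th,'r',np.hypot(*p),'Ft',f@t,'Fr',f@r,'Fz',s['contact_force'][2],'z',s['tool_pos'][2],'g',s['gripper_width'])
if __name__=='__main__':
    tan()
    if len(sys.argv)>1:
        th=float(sys.argv[1]);st=float(sys.argv[2])
        c=[R*np.array([np.cos(th-k*st),np.sin(th-k*st)]) for k in range(int(sys.argv[3])+1)]
        for a,b in zip(c,c[1:]): print(np.round(b-a,4))
E
python3 crank.py -0.339 0.1 20
```

```text
t 11.4 crank~ 0.4646252976516946 r 0.06401966801543568 Ft -2.9950869855467794 Fr -1.375521818810551 Fz -19.09013227954646 z 0.26785107606096553 g 0.20097946089876445
[-0.0025 -0.0061]
[-0.0031 -0.0058]
[-0.0037 -0.0055]
[-0.0042 -0.0051]
[-0.0047 -0.0046]
[-0.0051 -0.0042]
[-0.0055 -0.0036]
[-0.0058 -0.0031]
[-0.0061 -0.0025]
[-0.0063 -0.0018]
[-0.0065 -0.0012]
[-0.0066 -0.0005]
[-0.0066  0.0001]
[-0.0066  0.0008]
[-0.0064  0.0014]
[-0.0063  0.0021]
[-0.006   0.0027]
[-0.0057  0.0033]
[-0.0054  0.0038]
[-0.005   0.0043]
```

Request:
play_rows(series=[[[0, 0, -0.003, 0, 0, 0, 0], [-0.0025, -0.0061, 0, 0, 0, 0, 0], [-0.0031, -0.0058, 0, 0, 0, 0, 0], [-0.0037, -0.0055, 0, 0, 0, 0, 0]]])

```text
time: 11.8
tool_pos: [0.5969, -0.1122, 0.2678]
tool_rot: [0.0, 0.168, 0.986, 0.005]
contact_force: [1.7, 8.7, -13.7]
gripper_width: 0.204
grasp_force: 62.3
```

```bash
sed -i 's/.5442,-.0754/.5436,-.0750/' crank.py; python3 crank.py
```

```text
t 11.8 crank~ 0.7399297552891041 r 0.06498721815843635 Ft -8.08470827860669 Fr -3.55815695450976 Fz -13.714040915856886 z 0.2677558522990555 g 0.20449983855509174
```

Request:
play_rows(series=[[[-0.0042, -0.0051, -0.002, 0, 0, 0, 0], [-0.0047, -0.0046, -0.002, 0, 0, 0, 0], [-0.0051, -0.0042, 0, 0, 0, 0, 0], [-0.0055, -0.0036, 0, 0, 0, 0, 0], [-0.0058, -0.0031, 0, 0, 0, 0, 0], [-0.0061, -0.0025, 0, 0, 0, 0, 0], [-0.0063, -0.0018, 0, 0, 0, 0, 0]]])

```text
time: 12.5
tool_pos: [0.5617, -0.138, 0.2676]
tool_rot: [0.005, 0.168, 0.986, 0.004]
contact_force: [7.1, 6.5, -7.4]
gripper_width: 0.203
grasp_force: 63.3
```

```bash
python3 crank.py
```

```text
t 12.5 crank~ 1.4219235827434908 r 0.06557347268530855 Ft -8.657182076160742 Fr -4.256635680033958 Fz -7.375034922050606 z 0.2676035818718115 g 0.20275518572117623
```

Request:
play_rows(series=[[[-0.0065, -0.0012, 0, 0, 0, 0, 0], [-0.0066, -0.0005, 0, 0, 0, 0, 0], [-0.0066, 0.0001, 0, 0, 0, 0, 0], [-0.0066, 0.0008, 0, 0, 0, 0, 0], [-0.0064, 0.0014, 0, 0, 0, 0, 0]]])

```text
time: 13.0
tool_pos: [0.5295, -0.1393, 0.2676]
tool_rot: [0.006, 0.169, 0.986, 0.002]
contact_force: [8.2, 1.3, -9.7]
gripper_width: 0.204
grasp_force: 62.9
```

```bash
python3 crank.py -2.339 0.1 45
```

```text
t 13.0 crank~ 1.9180473890213399 r 0.06582674489610153 Ft -7.775121502433889 Fr -2.9932539587514886 Fz -9.704820940395303 z 0.26760622185863786 g 0.20361526317197134
[-0.0045  0.0048]
[-0.004   0.0052]
[-0.0035  0.0056]
[-0.0029  0.0059]
[-0.0023  0.0062]
[-0.0016  0.0064]
[-0.001   0.0065]
[-0.0003  0.0066]
[0.0003 0.0066]
[0.001  0.0065]
[0.0016 0.0064]
[0.0022 0.0062]
[0.0029 0.0059]
[0.0034 0.0056]
[0.004  0.0053]
[0.0045 0.0048]
[0.0049 0.0044]
[0.0054 0.0039]
[0.0057 0.0033]
[0.006  0.0027]
[0.0063 0.0021]
[0.0064 0.0015]
[0.0065 0.0008]
[0.0066 0.0002]
[ 0.0066 -0.0005]
[ 0.0065 -0.0012]
[ 0.0063 -0.0018]
[ 0.0061 -0.0024]
[ 0.0059 -0.003 ]
[ 0.0055 -0.0036]
[ 0.0051 -0.0041]
[ 0.0047 -0.0046]
[ 0.0042 -0.0051]
[ 0.0037 -0.0055]
[ 0.0031 -0.0058]
[ 0.0025 -0.0061]
[ 0.0019 -0.0063]
[ 0.0013 -0.0065]
[ 0.0006 -0.0066]
[-0.     -0.0066]
[-0.0007 -0.0066]
[-0.0013 -0.0065]
[-0.002  -0.0063]
[-0.0026 -0.0061]
[-0.0032 -0.0058]
```

Request:
play_rows(series=[[[-0.0063, 0.0021, 0, 0, 0, 0, 0], [-0.006, 0.0027, 0, 0, 0, 0, 0], [-0.0057, 0.0033, 0, 0, 0, 0, 0], [-0.0054, 0.0038, 0, 0, 0, 0, 0], [-0.005, 0.0043, 0, 0, 0, 0, 0]]])

```text
time: 13.5
tool_pos: [0.5005, -0.1249, 0.2676]
tool_rot: [0.006, 0.17, 0.986, 0.0]
contact_force: [7.1, -4.0, -9.6]
gripper_width: 0.199
grasp_force: 62.8
```

```bash
python3 crank.py
```

```text
t 13.5 crank~ 2.4134361758741893 r 0.06592973155974235 Ft -8.04595532417568 Fr -1.6151418265219997 Fz -9.606900695765146 z 0.26761470773151985 g 0.1989772450886799
```

Request:
play_rows(series=[[[-0.0045, 0.0048, 0, 0, 0, 0, 0], [-0.004, 0.0052, 0, 0, 0, 0, 0], [-0.0035, 0.0056, 0, 0, 0, 0, 0], [-0.0029, 0.0059, 0, 0, 0, 0, 0]]])

```text
time: 13.9
tool_pos: [0.4849, -0.1047, 0.2676]
tool_rot: [0.005, 0.17, 0.985, -0.002]
contact_force: [3.2, -9.8, -8.8]
gripper_width: 0.199
grasp_force: 62.9
```

```bash
python3 crank.py
```

```text
t 13.9 crank~ 2.8038737584584883 r 0.06582701211079624 Ft -10.234812372832815 Fr 1.5462667232564378 Fz -8.842930099212465 z 0.2676339251998397 g 0.19935025956211402
```

Request:
play_rows(series=[[[-0.0028, 0.0062, 0, 0, 0, 0, 0], [-0.0021, 0.0064, 0, 0, 0, 0, 0]]])

```text
time: 14.1
tool_pos: [0.4801, -0.0925, 0.2676]
tool_rot: [0.005, 0.17, 0.985, -0.002]
contact_force: [4.3, -10.3, -9.6]
gripper_width: 0.201
grasp_force: 62.9
```

```bash
python3 crank.py
```

```text
t 14.1 crank~ 3.0043224800123984 r 0.0658723560732497 Ft -11.048780649064803 Fr -1.421772910156507 Fz -9.588505825125635 z 0.2676190094416277 g 0.20118190500313937
```

Request:
play_rows(series=[[[-0.001, 0.0065, 0, 0, 0, 0, 0], [-0.0003, 0.0066, 0, 0, 0, 0, 0]]])

```text
time: 14.3
tool_pos: [0.4781, -0.0799, 0.2676]
tool_rot: [0.004, 0.17, 0.985, -0.003]
contact_force: [-0.6, -13.9, -8.0]
gripper_width: 0.2
grasp_force: 63.0
```

```bash
python3 crank.py
```

```text
t 14.3 crank~ 3.1972713740842167 r 0.0657045380075453 Ft -13.786860278456047 Fr 1.6585297504378118 Fz -8.049060376146757 z 0.2676034946321261 g 0.20008844502269063
```

Baseline tangential force was about 8.1 N. It started rising near crank 2.63 and is now about 13.8 N at 3.20, which puts the pad at roughly 60–70 N. I'll stop here and relieve the tool.

Request:
play_rows(series=[[[0, -0.0045, -0.002, 0, 0, 0, 0], [0, 0, 0, 0, 0, 0, 0], [0, 0, 0, 0, 0, 0, 0]]])

```text
time: 14.6
tool_pos: [0.4782, -0.0809, 0.2674]
tool_rot: [0.004, 0.169, 0.986, 0.002]
contact_force: [-4.6, 1.2, 6.4]
gripper_width: 0.203
grasp_force: 65.0
```

```bash
python3 crank.py
```

```text
t 14.6 crank~ 3.182762056239712 r 0.06566483127898846 Ft 1.6252528220631466 Fr 4.518970383340937 Fz 6.4436540757739476 z 0.26735753465713624 g 0.20315164419666412
```

Request:
play_rows(series=[[[-0.004, 0, 0, 0, 0, 0, 0], [-0.003, 0, 0, 0, 0, 0, 0], [0, 0, 0, 0, 0, 0, 0], [0, 0, 0, 0, 0, 0, 0]]])

```text
time: 15.0
tool_pos: [0.4772, -0.0808, 0.2675]
tool_rot: [0.013, 0.169, 0.986, 0.003]
contact_force: [20.6, 0.3, -2.7]
gripper_width: 0.203
grasp_force: 63.4
```

```bash
python3 crank.py
```

```text
t 15.0 crank~ 3.1847163534737843 r 0.06670135331672532 Ft -1.4843053239476292 Fr -20.530169247292836 Fz -2.7413152844319857 z 0.2674609579462694 g 0.20308920132052063
```

Request:
play_rows(series=[[[0.0053, 0, 0, 0, 0, 0, 0], [0, 0, 0, 0, 0, 0, 0.3], [0, 0, 0, 0, 0, 0, 0.5], [0, 0, 0, 0, 0, 0, 0.5], [0, 0, 0.03, 0, 0, 0, 0.5], [0, 0, 0.04, 0, 0, 0, 0.5], [0, 0, 0.04, 0, 0, 0, 0.5], [-0.02, 0, 0.03, 0, 0, 0, 0.5], [-0.02, 0, 0, 0, 0, 0, 0.5], [0, 0, 0, 0, 0, 0, 0.5]]])

```text
time: 16.0
tool_pos: [0.4343, -0.08, 0.4035]
tool_rot: [0.002, 0.169, 0.986, 0.002]
contact_force: [0.6, 0.4, -1.0]
gripper_width: 0.503
grasp_force: 0.0
```

Run:
```python
from h import *
d=grab('wrist','w5.png');b=grab('side','side5.png')
s=manip.state();print(s['tool_pos'],s['contact_force'])
f=lambda x:cv2.resize(x,(400,364),interpolation=cv2.INTER_CUBIC)
H=np.array([.4783,-.0800,.243])
for z in(0,.062): print(proj(d,H+[0,0,z]),proj(b,H+[0,0,z]))
cv2.imwrite('pics/z5.png',np.hstack([f(d['frame'][160:342,220:420]),f(b['frame'][155:255,305:415])]))
```

```text
[ 0.43492656 -0.0798538   0.4009127 ] [ 0.51854914 -0.31749607 -0.4681157 ]
[334.30406531 218.93232189] [338.50621097 183.89314104]
[337.58155424 245.47067221] [339.1833035  166.83975812]
```

View pics/z5.png

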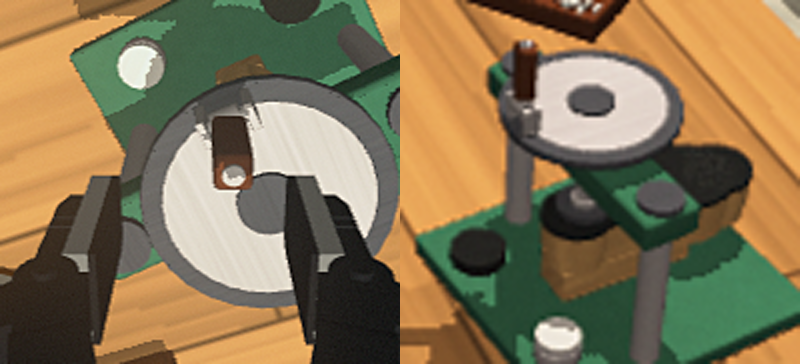

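The handle is upright: its end is at (336,247), against a predicted (338,245). In the side view the pad is on the heel and the last, lifts and tin have not moved. I'll hand it in.

```bash
python3 -c "
from plant import manip
print(manip.job_done())"
```

```text
the job is handed in; nothing more can be done
None
```

The job is handed in at 16 s: the handle is fully upright and the wheel cranked until the pad presses the heel with an estimated 60–70 N, judged from the crank getting heavier (8.1 N to 13.8 N at the handle); the last, lifts and tin look unmoved and the arm touched only the handle.

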